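# Draw a stepped shaft from the rack and present it to the gearbox bore

### The job

Draw the stepped shaft (the one whose upper end steps down to a thinner journal) out of the leaning wooden rack, turn it level and hold it up, touching nothing, in front of the red gearbox on the bench with the open bore: nose (the end that was in the rack) towards the bore, in line with the bore and centred on it, with the nose tip about 3 cm short of the bore's mouth, ready to slide in. Do not knock the gearbox, and leave the other shafts in the rack and everything else on the bench where it is. The program finishes while the gripper is still holding the shaft there, still.

Things in the scene. Friction and masses are not known exactly. Their poses are not given: they have to be found in the camera images.
- shaft: The stepped steel shaft, loose, about 0.4 kg, 148 mm long. From the nose tip up: nose 18 mm diameter, 45 mm long (sits in the rack hole); collar 34 mm diameter, 8 mm long (rests on the mouth of the hole); grip section 24 mm diameter, 70 mm long; thinner journal 14 mm diameter, 25 mm long. Origin at the nose tip on the axis, z along the shaft from the nose to the journal. In the rack its upper end leans 40 to 45 degrees from upright (it has a little play in the hole).
- shaft_tip (a point): Point on the shaft's axis at the tip of its nose; axes as the shaft's.
- shaft_mid (a point): Point on the shaft's axis at the middle of the 24 mm grip section, 88 mm from the nose tip, 35 mm above the collar and 60 mm below the journal's end; the shaft's centre of mass lies about 16 mm from here towards the nose. Axes as the shaft's (z away from the nose).
- rack: Leaning plywood rack fixed to the bench: base 230 x 150 mm, a leaning block 215 mm long, 66 mm wide, 50 mm thick, with three through holes (20.5 mm diameter) in a row 70 mm apart along its x. The holes lean 40 degrees from upright: the way out of a hole is along (0, -0.643, 0.766) in the rack's frame. Origin under the base, on the bench; the mouth of the middle hole is at (0, -0.032, 0.098) in its frame. Three shafts stand in it in any order.
- gearbox: Red cast gearbox fixed to the bench, foot 200 x 160 mm, round housing 176 mm across, with a finned aluminium motor on its far end; 258 mm high. Origin on the bench below the housing. Its bore looks along its -y; bore axis level, 170 mm above the bench.
- bore (a point): Centre of the mouth of the gearbox's open bore (24 mm diameter, 41 mm deep) in the flat end of an 80 mm diameter boss that stands out 45 mm from the housing's flange. Axes as the gearbox's: -y points straight out of the bore, z up.
- plain_mid (a point): Plain steel shaft in the rack, not wanted: as the stepped one but 24 mm diameter right up to its end, 148 mm long. Point on its axis 100 mm from its nose tip, z up its axis.
- stub_mid (a point): Short thick steel shaft in the rack, not wanted: 34 mm diameter above a 44 mm collar, 108 mm long. Point on its axis 80 mm from its nose tip, z up its axis.
- bearing: Steel bearing ring lying on the bench, 62 mm across, 16 mm high; origin under its centre. To be left alone.
- bolt: Dark steel bolt standing on its head, 24 mm across, 42 mm high; origin under its centre. To be left alone.
- hammer: Hammer lying on the bench, handle to its -x, head about 100 mm across; to be left alone.
- wrench: Steel spanner lying on the bench along its x; to be left alone.
- grease_can: Aluminium can, 66 mm diameter, 90 mm high, standing on the bench; origin under its centre. To be left alone.
Mind the look-alikes: they are no part of the job. What is shaped like the shaft but turquoise is not meant.

How it is judged:
By the outcome, as a careful person would: the job done as asked, in the order asked, and still so for the second after the job is handed in, while the arm keeps its last pose, push and grip.
It also fails if it takes over 45 s, if anything falls off the work surface, if the arm or the gripper's body presses on something with over 40 N, if the wrist force passes 120 N, or if a joint passes its speed limit or range.

### The arm

A 6-joint arm with a two-finger parallel gripper is mounted at the origin on the work surface. World frame = base frame: x ahead of the robot, y to its left, z up, the work surface at z = 0. Lengths are in m, angles in rad, forces in N, time in s.
With the tool pointing down it reaches from about 0.275 to 0.825 m from the base axis. Payload 4.9 kg.
Tool frame: the origin (TCP) lies midway between the tips of the shut fingers; the grasp point (between the pads) lies 19 mm behind it (grip_point_offset is the distance from the TCP to the grasp point, in m); z points along the fingers, y is the line along which they close (so a half turn about z gives the same grasp; the last joint's range is limited). The gripper opens to 85 mm and grips with 20 to 120 N. Pads are 22 mm wide; open, the fingers measure 114 mm over their backs; the gripper's body (76 mm by 85 mm) begins 54 mm behind the grasp point. The pads swing forward as they close: fully open they stand 13 mm farther back than shut.
Start: joints at [-1.412, 0.326, -0.193, 1.052, 0, 1.437], TCP at [0.159, -0.527, 0.231] pointing down, gripper open.
Joint ranges: [-2.65, 2.65], [-0.97, 1.79], [-1.3, 1.35], [-1.93, 2.1], [-1.47, 1.37], [-3.14, 3.14]. Speed limits (rad/s): [2.57, 2.57, 3.14, 3.14, 3.14, 3.14].

### API

Orientations are given as a rotation vector (axis times angle).
In Python, from cell import * gives the robot as it stands. Calls block until the motion is done:
- movep(position, orientation): joint-space move of the TCP to a pose.
- move_l(position, velocity=0.15, rot=None, until_force=None): straight line of the TCP; rot=None keeps the orientation; velocity is the mean speed in m/s. With until_force (N) it stops when the force on the tool has changed by that much, and returns True; else False.
- set_joints(angles): joint-space move.
- let_go() and grab(newtons=None): open the fingers fully, or close them until they stop; newtons is the grip in N (None keeps the last).
- sleep(seconds).
- ik(position, orientation): joint angles nearest the present ones, or None.
- get_state(): the state.
- grab_frame(name): name is "side" or "top"; returns a dict with "img" (480x640x3 uint8, red, green, blue), "fx", "fy", "cx", "cy" (pixels), "cam_to_world" (4x4, takes a point from camera to world coordinates). Camera axes: x right, y down, z forward; pixel columns grow to the right and rows downward; lengths in m; the calibration is good to about 2 mm. A picture is of the moment at which its call begins. There is no depth.
A pose or a line that the arm cannot do raises MotionError and nothing moves.
- sign_off(): hands the job in; it is judged then, once.
Trained networks look in the newest picture that a camera, given by its name, has taken for a name from the list of things; names that differ only in an ending like _2 or _b are one class to them, and where a whole thing is asked for, a point or a joint stands for the part that bears it (a point fixed in the world has none). Each returns a list of dicts, best first, with "score" (0 to 1); they miss things now and then, are a little off and sometimes report something else, mostly with a low value. They report only what shows in the picture. A call takes as long as a camera call. They do not tell look-alikes from the thing itself.
- spot_in(camera, name): "centre" ([column, row] in pixels, amid what is visible of it).
- silhouettes(camera, name): "mask" (480x640 bool, what is visible of it) and "centre" ([column, row] in pixels, amid what is visible of it).
- tip_of(camera, name): "centre" ([column, row] in pixels: a listed point, or the origin of a listed thing).
The state is a dict: "clock": time; "q": joint angles; "joint_velocities": joint speeds; "tau": joint torques, N m; "position": TCP position; "eef_rot": TCP orientation; "contact_force": force on the tool from outside, world axes, zero at the start; "wrist_torque": the same for the moment, N m; "finger_gap": opening from 0.0 (shut) to 1.0 (fully open); "grasp_force": force on a finger pad.
Only numpy, scipy, OpenCV 4.12 (cv2) and the standard library are available. Lean on these libraries where they do the work, as an engineer would, in place of code of your own. Each camera call takes 0.05 s, during which the arm holds its last target. There are 200 camera calls.

## Working session

There is one attempt and no reset: what is moved stays moved. The work goes in short steps, each a Python script; the robot and the scene stay as the last script left them, time stands still between calls to the robot, and variables do not carry over. Pictures are saved under pics/ and viewed, at most 12 in all, crops included, and the job is handed in when it is done.

```bash
mkdir -p pics; ls
cat > h.py <<'E'
from cell import *
import numpy as np, cv2
from scipy.spatial.transform import Rotation as R
def save(f,n): cv2.imwrite('pics/'+n+'.png',cv2.cvtColor(f['img'],cv2.COLOR_RGB2BGR))
def ray(f,p):
    T=np.array(f['cam_to_world']); d=T[:3,:3]@np.array([(p[0]-f['cx'])/f['fx'],(p[1]-f['cy'])/f['fy'],1.]); return T[:3,3],d/np.linalg.norm(d)
def tri(fa,pa,fb,pb):
    A=np.zeros((3,3));b=np.zeros(3);rs=[ray(fa,pa),ray(fb,pb)]
    for o,d in rs:
        M=np.eye(3)-np.outer(d,d);A+=M;b+=M@o
    x=np.linalg.solve(A,b); return x,[float(np.linalg.norm((np.eye(3)-np.outer(d,d))@(x-o))) for o,d in rs]
def atz(f,p,z):
    o,d=ray(f,p); return o+d*(z-o[2])/d[2]
def proj(f,X):
    T=np.linalg.inv(np.array(f['cam_to_world'])); c=T[:3,:3]@np.asarray(X)+T[:3,3]; return np.array([f['fx']*c[0]/c[2]+f['cx'],f['fy']*c[1]/c[2]+f['cy']])
E
python3 - <<'E'
from h import *
np.set_printoptions(precision=3,suppress=True)
F={}
for c in('side','top'):
    F[c]=grab_frame(c); save(F[c],c+'0'); print(c,F[c]['fx'],np.array(F[c]['cam_to_world']))
    for n in('shaft','shaft_mid','shaft_tip','rack','gearbox','bore','plain_mid','stub_mid'):
        print(n,[(np.round(d['centre'],1).tolist(),round(d['score'],2)) for d in tip_of(c,n)[:4]])
print(get_state())
E
```

```text
pics
side 480.9513675448423 [[-0.946 -0.216  0.241  0.252]
 [-0.324  0.635 -0.702  0.55 ]
 [-0.001 -0.742 -0.67   0.741]
 [ 0.     0.     0.     1.   ]]
shaft []
shaft_mid [([322.6, 198.8], 0.96), ([398.4, 269.0], 0.74), ([425.2, 225.0], 0.62)]
shaft_tip [([413.4, 299.2], 0.71), ([312.7, 345.5], 0.65)]
rack [([281.2, 253.2], 0.73)]
gearbox []
bore [([183.3, 305.6], 0.81)]
plain_mid [([294.4, 186.0], 0.66)]
stub_mid [([264.3, 190.1], 0.81)]
top 487.22101447971556 [[ 0.019 -0.996  0.089  0.392]
 [-1.    -0.018  0.004 -0.089]
 [-0.003 -0.089 -0.996  1.283]
 [ 0.     0.     0.     1.   ]]
shaft [([344.3, 236.9], 0.93), ([324.6, 328.7], 0.85), ([418.4, 363.8], 0.83)]
shaft_mid [([418.1, 326.9], 0.88), ([355.4, 312.3], 0.69), ([372.3, 237.0], 0.57)]
shaft_tip [([321.8, 330.9], 0.86), ([423.6, 360.8], 0.82)]
rack [([344.0, 213.8], 0.59)]
gearbox [([187.8, 213.0], 0.88)]
bore [([209.5, 194.1], 0.73)]
plain_mid [([378.0, 209.9], 0.66), ([277.9, 192.1], 0.57)]
stub_mid [([375.3, 181.8], 0.71)]
{'clock': 0.9, 'q': array([-1.412,  0.326, -0.193,  1.052,  0.   ,  1.437]), 'joint_velocities': array([-0.   , -0.001, -0.001, -0.001, -0.002,  0.   ]), 'tau': array([ -0.001, -44.332,  26.276,   0.001,  -0.   ,   0.   ]), 'position': array([ 0.159, -0.527,  0.231]), 'eef_rot': array([3.108, 0.458, 0.   ]), 'contact_force': array([ 0.295,  0.352, -0.226]), 'wrist_torque': array([-0.015, -0.025,  0.058]), 'grasp_force': 0.0, 'finger_gap': 0.9995773226310467}
```

View pics/side0.png

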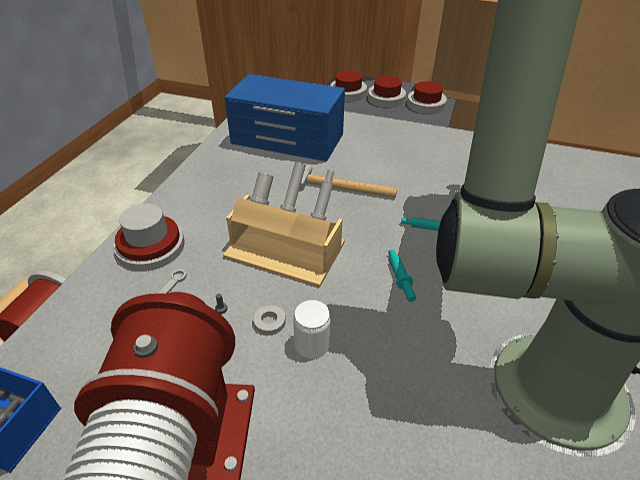

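View pics/top0.png

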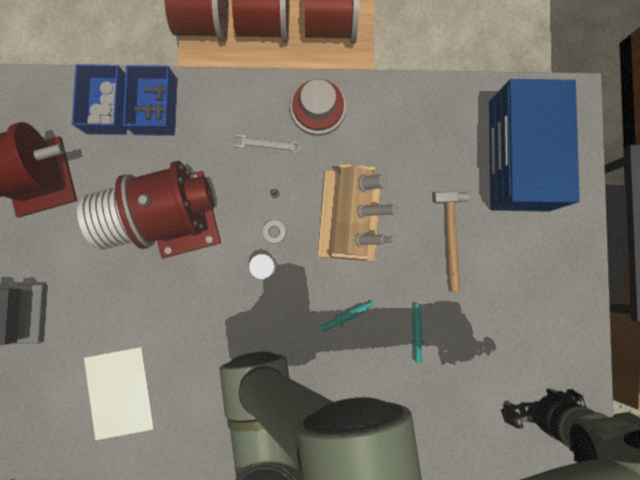

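Run:
```python
import cv2,numpy as np
s=cv2.imread('pics/side0.png');t=cv2.imread('pics/top0.png')
c=lambda i,x,y,w=130,h=98:cv2.resize(i[y:y+h,x:x+w],(400,300),interpolation=cv2.INTER_CUBIC)
# x scale 3.077, y 3.06
cv2.imwrite('pics/crop.png',np.vstack([np.hstack([c(t,300,155),c(s,220,150)]),np.hstack([c(t,110,155),c(s,75,285,182,137)])]))
```

```text
(no output)
```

View pics/crop.png

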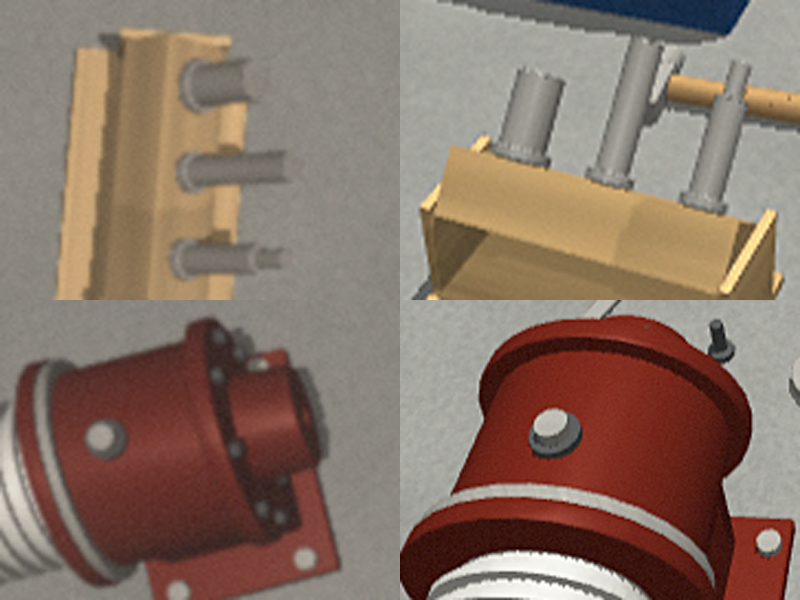

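The stepped shaft could be mistaken for several things. In the top image these are the plain shaft at (378,210), the stub at (372,182), and the turquoise look-alikes at (348,316) and (418,333). In the crop, the only steel shaft that steps down to a thin journal is the one nearest the robot, at top (374,239) and side (325,195), so I choose that one. The gearbox with the open bore is at top (170,210), with its boss face near (211,192). The one at (25,165) has a shaft sticking out.

```bash
cat >> h.py <<'E'
from scipy.optimize import least_squares
def fit_shaft(ft,pt,fs,ps,S=(.049,.123,.148)):
    """tip & unit axis from pixels (top, side) of axis points at S"""
    def res(v):
        a=v[3:]/np.linalg.norm(v[3:])
        r=[proj(f,v[:3]+s*a)-p for f,pp in((ft,pt),(fs,ps)) for s,p in zip(S,pp) if p is not None]
        return np.r_[np.ravel(r),np.linalg.norm(v[3:])-1]
    x0=tri(ft,pt[-1],fs,ps[-1])[0]; x1=tri(ft,pt[0],fs,ps[0])[0] if pt[0] is not None else x0-.1*np.array([0,-.64,.77])
    a=(x0-x1)/np.linalg.norm(x0-x1)
    o=least_squares(res,np.r_[x0-.148*a,a],loss='soft_l1'); a=o.x[3:]/np.linalg.norm(o.x[3:])
    return o.x[:3],a,np.round(o.fun,1)
def rotof(d,c):
    d=d/np.linalg.norm(d);c=c-d*(c@d);c/=np.linalg.norm(c)
    return R.from_matrix(np.c_[np.cross(c,d),c,d]).as_rotvec()
E
python3 - <<'E'
from h import *
np.set_printoptions(precision=3,suppress=True)
ft=grab_frame('top');fs=grab_frame('side')
tip,a,r=fit_shaft(ft,[(359.5,239.3),(383.5,239.3),(392.6,239.3)],fs,[(319.1,215.4),(327.9,181.7),(330.2,170.3)])
print('tip',tip,'a',a,'lean',np.degrees(np.arccos(a[2])),r,'collar',tip+.045*a,'end',tip+.148*a)
print('mouth z expect .098; network mid',tri(ft,(372.3,237),fs,(322.6,198.8)),tip+.088*a)
for p in[(209.5,194.1),(210,190.5)]: print('bore',atz(ft,p,.17))
# rack yaw from base's left edge (top crop) & collar row
for n,p,q in[('rackL',(300+78/3.077,155+48/3.06),(319,256)),('collars',(361,182),(359.5,239.3))]:
    z=0.01 if n=='rackL' else .1
    P,Q=atz(ft,p,z),atz(ft,q,z);print(n,P,Q,np.degrees(np.arctan2(*(P-Q)[[1,0]])))
g=cv2.cvtColor(ft['img'],cv2.COLOR_RGB2GRAY)[150:265,110:230]
L=cv2.createLineSegmentDetector().detect(cv2.resize(g,None,fx=4,fy=4,interpolation=cv2.INTER_CUBIC))[0][:,0]/4+[110,150,110,150]
for l in L:
    P,Q=atz(ft,l[:2],.17),atz(ft,l[2:],.17);v=Q-P
    if np.linalg.norm(v)>.03: print(l.round(1),'len %.3f ang %.1f'%(np.linalg.norm(v),np.degrees(np.arctan2(v[0],v[1]))%180))
E
```

```text
tip [ 0.498 -0.154  0.068] a [-0.033 -0.699  0.714] lean 44.425489611890065 [-0.   0.4  0.2 -0.2 -0.2 -0.3 -0.4  0.4 -0.1 -0.1  0.7 -0.3  0. ] collar [ 0.496 -0.186  0.101] end [ 0.493 -0.258  0.174]
mouth z expect .098; network mid (array([ 0.499, -0.217,  0.127]), [0.0018124688921585068, 0.0018124688921585385]) [ 0.495 -0.216  0.131]
bore [0.59  0.165 0.17 ]
bore [0.598 0.164 0.17 ]
rackL [ 0.687 -0.104  0.01 ] [ 0.46  -0.091  0.01 ] -3.217777356193133
collars [ 0.639 -0.191  0.1  ] [ 0.497 -0.189  0.1  ] -0.8832056020663563
[112.7 219.7 119.5 233.6] len 0.036 ang 61.3
[121.3 228.1 116.  214.5] len 0.034 ang 65.9
[125.3 229.3 119.8 215.7] len 0.034 ang 65.4
[113.5 202.7 115.1 183. ] len 0.046 ang 91.5
[121.9 199.5 128.2 221.3] len 0.053 ang 71.2
[121.2 178.9 121.6 199.5] len 0.048 ang 85.9
[129.2 213.5 124.7 193.7] len 0.048 ang 74.4
[137.3 232.4 128.9 212.7] len 0.050 ang 64.4
[213.2 209.9 221.4 243.3] len 0.080 ang 74.1
[129.3 224.3 136.5 237.6] len 0.035 ang 59.0
[134.7 177.3 169.5 168.2] len 0.083 ang 164.0
[124.7 193.6 125.1 177.3] len 0.038 ang 88.3
[220.6 243.4 162.  258.9] len 0.138 ang 164.0
[161.2 258.6 156.9 241.4] len 0.041 ang 73.6
```

```bash
cat >> h.py <<'E'
tip0=np.array([.498,-.154,.068]);a0=np.array([-.033,-.699,.714]);a0/=np.linalg.norm(a0)
hole=np.array([-.032,-.642,.766]);bore=np.array([.595,.163,.17]);b0=np.array([.276,-.961,0])
def tool(a,e,phi,tau):
    """d,c for shaft axis a, reference perpendicular e"""
    e=e-a*(a@e);e/=np.linalg.norm(e);n=np.cross(a,e); n=n if n[2]<0 else -n
    p=np.cos(phi)*e+np.sin(phi)*n
    return np.cos(tau)*p-np.sin(tau)*a, np.cross(a,p)
E
python3 - <<'E'
from h import *
np.set_printoptions(precision=2,suppress=True)
q0=get_state()['q']; s=.094
def tryik(P,d,c):
    out=[]
    for sg in(1,-1):
        try: q=ik(P+.019*d,rotof(d,sg*c))
        except Exception as ex: q=None
        out.append(q)
    return out
for phi in(0,15,30,40,50):
  for tau in(0,10,20):
    d,c=tool(a0,np.array([1.,0,0]),np.radians(phi),np.radians(tau))
    G=tip0+s*a0
    df,cf=tool(b0,np.array([.961,.276,0]),np.radians(phi),np.radians(tau))
    Fp=bore+.03*b0+s*b0
    g=tryik(G,d,c);pre=tryik(G-.1*d,d,c);up=tryik(G+.12*hole,d,c);f=tryik(Fp,df,cf)
    for i in(0,1):
        print(phi,tau,i,['-' if x is None else '' for x in(pre[i],g[i],up[i],f[i])],g[i] if g[i] is not None else '',f[i] if f[i] is not None else '')
E
```

```text
0 0 0 ['-', '-', '-', '-']  
0 0 1 ['-', '-', '-', '-']  
0 10 0 ['-', '-', '', '-']  
0 10 1 ['-', '-', '', '-']  
0 20 0 ['', '', '', '-'] [-1.1   0.76 -1.2  -1.21  1.24  0.07] 
0 20 1 ['', '', '', '-'] [-1.1   0.76 -1.2  -1.21  1.24 -3.07] 
15 0 0 ['-', '-', '-', '']  [-0.29  0.79 -1.25 -1.73  0.55  1.41]
15 0 1 ['-', '-', '-', '']  [-0.29  0.79 -1.25 -1.73  0.55 -1.73]
15 10 0 ['-', '-', '', '']  [-0.39  0.74 -1.19 -1.54  0.81  1.33]
15 10 1 ['-', '-', '', '']  [-0.39  0.74 -1.19 -1.54  0.81 -1.81]
15 20 0 ['-', '', '', ''] [-1.01  0.61 -1.29 -1.19  0.93  0.23] [-0.46  0.69 -1.08 -1.26  1.05  1.21]
15 20 1 ['-', '', '', ''] [-1.01  0.61 -1.29 -1.19  0.93 -2.91] [-0.46  0.69 -1.08 -1.26  1.05 -1.93]
30 0 0 ['-', '-', '-', '']  [-0.25  0.41 -1.13 -0.95  0.45  1.29]
30 0 1 ['-', '-', '-', '']  [-0.25  0.41 -1.13 -0.95  0.45 -1.86]
30 10 0 ['-', '-', '', '']  [-0.35  0.41 -1.05 -0.76  0.7   1.18]
30 10 1 ['-', '-', '', '']  [-0.35  0.41 -1.05 -0.76  0.7  -1.96]
30 20 0 ['-', '', '', ''] [-0.85  0.41 -1.29 -0.98  0.58  0.39] [-0.42  0.43 -0.93 -0.5   0.9   1.02]
30 20 1 ['-', '', '', 
[... 381 characters left out ...]
 -1.24 -0.76  0.34  0.5 ] [-0.38  0.37 -0.8  -0.13  0.79  0.97]
40 20 1 ['', '', '', ''] [-0.74  0.29 -1.24 -0.76  0.34 -2.64] [-0.38  0.37 -0.8  -0.13  0.79 -2.17]
50 0 0 ['-', '-', '', '']  [-0.18  0.25 -0.83 -0.16  0.29  1.21]
50 0 1 ['-', '-', '', '']  [-0.18  0.25 -0.83 -0.16  0.29 -1.93]
50 10 0 ['-', '', '', ''] [-0.53  0.32 -1.26 -0.89 -0.05  0.7 ] [-0.27  0.29 -0.76 -0.01  0.5   1.1 ]
50 10 1 ['-', '', '', ''] [-0.53  0.32 -1.26 -0.89 -0.05 -2.45] [-0.27  0.29 -0.76 -0.01  0.5  -2.04]
50 20 0 ['', '', '', ''] [-0.62  0.21 -1.15 -0.53  0.12  0.63] [-0.34  0.36 -0.65  0.18  0.68  0.96]
50 20 1 ['', '', '', ''] [-0.62  0.21 -1.15 -0.53  0.12 -2.51] [-0.34  0.36 -0.65  0.18  0.68 -2.18]
```

```bash
cat >> h.py <<'E'
PHI,TAU,SG=np.radians(45),np.radians(21),.094
X=np.array([1.,0,0])
E
python3 - <<'E'
from h import *
np.set_printoptions(precision=3,suppress=True)
d,c=tool(a0,X,PHI,TAU);r=rotof(d,c);G=tip0+SG*a0+.019*d
print('d',d,'G',G)
pre=G-.1*d
for v in(pre-.06*d+[0,0,.12],pre+[0,0,.12],pre-[0.03,0,-.1]):
    if ik(v,r) is not None: break
else: raise SystemExit('no via')
movep(v,r);movep(pre,r)
f=grab_frame('side');save(f,'pre_s');t=grab_frame('top');save(t,'pre_t');print(get_state()['position'],pre,get_state()['clock'])
cc=lambda f,x,y,w=200,h=150:cv2.resize(f['img'][y:y+h,x:x+w,::-1],(400,300),interpolation=cv2.INTER_CUBIC)
cv2.imwrite('pics/pre.png',np.hstack([cc(t,280,140),cc(f,220,120)]))
E
```

```text
d [ 0.672 -0.236 -0.702] G [ 0.508 -0.224  0.122]
[ 0.442 -0.202  0.194] [ 0.44  -0.201  0.192] 3.3917
```

View pics/pre.png

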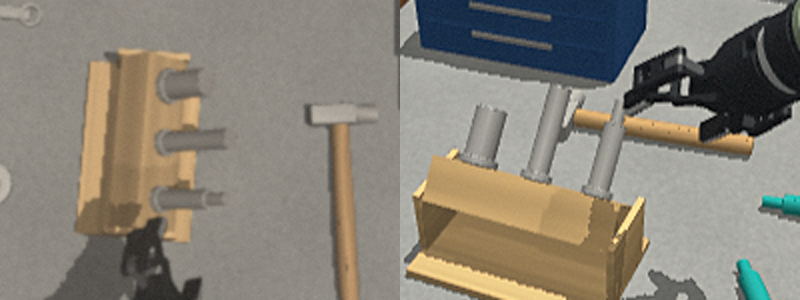

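The top and side views show the open gripper on the robot side of the stepped shaft (crop px about (150,250) and (690,100)), lined up for the approach. The rack is undisturbed.

Run:
```python
from h import *
np.set_printoptions(precision=3,suppress=True)
d,c=tool(a0,X,PHI,TAU);G=tip0+SG*a0+.019*d
print('hit',move_l(G,velocity=.1,until_force=12))
s=get_state();print(s['position']-G,s['contact_force'])
grab(80);sleep(.3)
s=get_state();print('gap',s['finger_gap']*.085,s['grasp_force'],s['contact_force'],s['clock'])
t=grab_frame('top');f=grab_frame('side')
cc=lambda f,x,y,w=200,h=150:cv2.resize(f['img'][y:y+h,x:x+w,::-1],(400,300),interpolation=cv2.INTER_CUBIC)
cv2.imwrite('pics/grip.png',np.hstack([cc(t,280,140),cc(f,220,120)]))
```

```text
hit False
[-0.  0.  0.] [-0.205  0.313 -0.818]
gap 0.021820409092109506 77.99730777740479 [-4.174 -0.1    4.579] 5.45
```

View pics/grip.png

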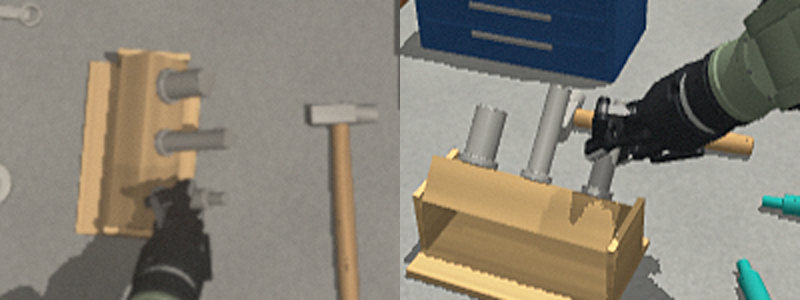

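Run:
```python
from h import *
np.set_printoptions(precision=3,suppress=True)
d,c=tool(a0,X,PHI,TAU);G=tip0+SG*a0+.019*d;r=rotof(d,c)
move_l(G+.02*hole,velocity=.05);print(get_state()['contact_force'])
move_l(G+.09*hole,velocity=.1);s=get_state();print(s['contact_force'],s['finger_gap']*.085,s['clock'])
E2=np.array([.961,.276,0])
df,cf=tool(b0,E2,PHI,TAU);rf=rotof(df,cf)
Fp=bore+(.03+SG)*b0+.019*df
up=G+.09*hole+[0,0,.1]
print('up',ik(up,r) is not None)
move_l(up,velocity=.2)
stage=Fp+.05*b0+[0,0,.12]
movep(stage,rf)
s=get_state();print(s['contact_force'],s['finger_gap']*.085,s['grasp_force'],s['clock'],s['position']-stage)
t=grab_frame('top');f=grab_frame('side')
print('exp tip px',proj(t,s['position']-.019*df-SG*b0),proj(f,s['position']-.019*df-SG*b0))
cc=lambda f,x,y,w=200,h=150:cv2.resize(f['img'][y:y+h,x:x+w,::-1],(800,600),interpolation=cv2.INTER_CUBIC)
save(t,'st_t');save(f,'st_s')
cv2.imwrite('pics/stage.png',np.vstack([np.hstack([cv2.resize(x['img'][:,:,::-1],(400,300)) for x in(t,f)]),cv2.resize(cc(t,130,120),(800,600))[150:450]]))
```

```text
[-0.472  0.132 -4.119]
[-0.024 -0.158 -5.24 ] 0.021510759664851237 6.95
up True
[ 0.48  -0.629 -5.781] 0.021528472368909764 78.64850163459778 8.7917 [-0.    -0.001 -0.   ]
exp tip px [235.581 171.451] [184.038 212.946]
```

View pics/stage.png

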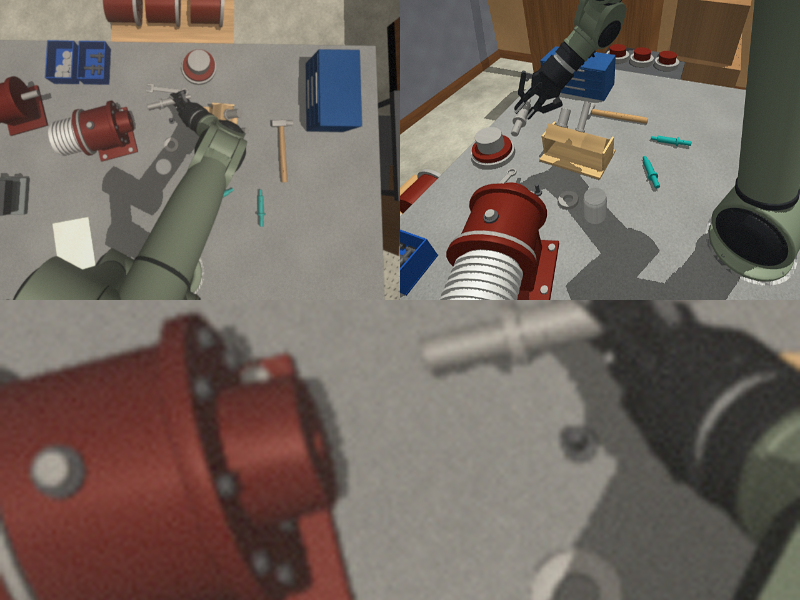

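```bash
cat > ov.py <<'E'
from h import *
def overlay(t,im,Z,x0,y0,B,b,col):
    e=np.array([-b[1],b[0],0]);e/=np.linalg.norm(e)
    th=np.linspace(0,2*np.pi,60)
    for r,off in((.04,0),(.012,0),(.04,-.045)):
        P=np.array([proj(t,B+off*b+r*(np.cos(k)*e+np.sin(k)*np.array([0,0,1]))) for k in th])
        cv2.polylines(im,[np.int32(np.round((P-[x0,y0]+.5)*Z*8))],True,col,1,cv2.LINE_AA,3)
E
python3 - <<'E'
from ov import *
t=grab_frame('top');x0,y0,w,h,Z=175,160,50,60,8
im=cv2.resize(t['img'][y0:y0+h,x0:x0+w,::-1],None,fx=Z,fy=Z,interpolation=cv2.INTER_CUBIC)
im=np.clip(im.astype(float)*1.8,0,255).astype(np.uint8)
o=im.copy();overlay(t,o,Z,x0,y0,bore,b0,(0,255,0))
cv2.imwrite('pics/boss.png',np.hstack([im,o]))
E
```

```text
(no output)
```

View pics/boss.png

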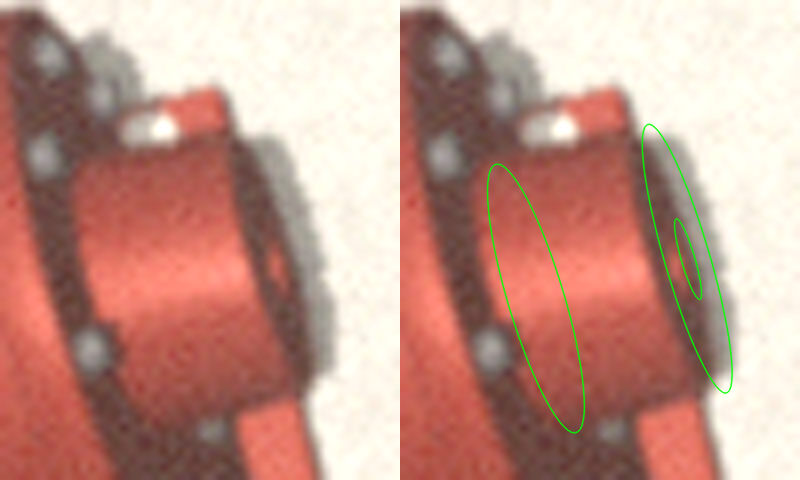

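```bash
cat >> ov.py <<'E'
def shaft_ov(f,im,Z,x0,y0,tip,a,col):
    # silhouette: rings at section ends
    u=np.cross(a,[0,0,1.]);u/=np.linalg.norm(u);v=np.cross(a,u);th=np.linspace(0,2*np.pi,40)
    for r,s in((.009,0),(.009,.045),(.017,.045),(.017,.053),(.012,.053),(.012,.123),(.007,.123),(.007,.148)):
        P=np.array([proj(f,tip+s*a+r*(np.cos(k)*u+np.sin(k)*v)) for k in th])
        cv2.polylines(im,[np.int32(np.round((P-[x0,y0]+.5)*Z*8))],True,col,1,cv2.LINE_AA,3)
def crop(f,x0,y0,w,h,Z,gain=1.5):
    im=cv2.resize(f['img'][y0:y0+h,x0:x0+w,::-1],None,fx=Z,fy=Z,interpolation=cv2.INTER_CUBIC)
    return np.clip(im.astype(float)*gain,0,255).astype(np.uint8)
E
python3 - <<'E'
from ov import *
from itertools import product
np.set_printoptions(precision=4,suppress=True)
t=grab_frame('top')
g=cv2.GaussianBlur(t['img'].astype(np.float32),(0,0),.7).sum(2)
gx,gy=cv2.Sobel(g,cv2.CV_32F,1,0),cv2.Sobel(g,cv2.CV_32F,0,1);m=np.hypot(gx,gy)
def sc(B,yaw):
    b=np.array([np.sin(yaw),-np.cos(yaw),0]);e=np.array([-b[1],b[0],0])
    th=np.radians(np.arange(-20,201,4))  # upper arc of face (rim edge, barrel->face)
    P=[proj(t,B+.04*(np.cos(k)*e+np.sin(k)*np.array([0,0,1]))) for k in th]
    P+= [proj(t,B-o*b+s*.04*e) for o in np.linspace(0,.04,15) for s in(1,-1)]
    P=np.array(P,np.float32); return cv2.remap(m,P[:,0].copy()[None],P[:,1].copy()[None],cv2.INTER_LINEAR).mean()
C=[(sc(np.array([x,y,.17]),np.radians(w)),x,y,w) for x,y,w in product(np.arange(.583,.605,.001),np.arange(.156,.178,.001),(15,16,17))]
C.sort(reverse=True);print(np.array(C[:6]))
Bn=np.array([.5932,.168,.17])
df,cf=tool(b0,np.array([.961,.276,0]),PHI,TAU);rf=rotof(df,cf)
Fp=Bn+(.05+SG)*b0+.019*df
move_l(Fp+[0,0,.06],velocity=.15);move_l(Fp,velocity=.1)
s=get_state();print(s['position']-Fp,s['contact_force'],s['clock'])
t=grab_frame('top');f=grab_frame('side');save(t,'f_t');save(f,'f_s')
tip=s['position']-.019*df-SG*b0
im=crop(t,180,150,100,75,8)
cv2.imwrite('pics/f_plain.png',im)
overlay(t,im,8,180,150,Bn,b0,(0,255,0));shaft_ov(t,im,8,180,150,tip,b0,(255,255,0))
p=proj(f,tip+.07*b0);x1,y1=int(p[0])-50,int(p[1])-37
i2=crop(f,x1,y1,100,75,8);j=i2.copy();shaft_ov(f,i2,8,x1,y1,tip,b0,(255,255,0))
h=lambda x:cv2.resize(x,(400,300),interpolation=cv2.INTER_AREA)
cv2.imwrite('pics/fin1.png',np.vstack([np.hstack([h(cv2.imread('pics/f_plain.png')),h(im)]),np.hstack([h(j),h(i2)])]));print(x1,y1)
E
```

```text
[[305.8526   0.595    0.166   15.    ]
 [304.0301   0.595    0.166   16.    ]
 [302.6449   0.596    0.166   16.    ]
 [302.4749   0.596    0.166   15.    ]
 [302.2959   0.594    0.166   15.    ]
 [301.105    0.596    0.167   16.    ]]
[ 0.0007 -0.0003  0.0008] [-0.2997  0.0256 -4.0436] 10.3583
151 217
```

View pics/fin1.png

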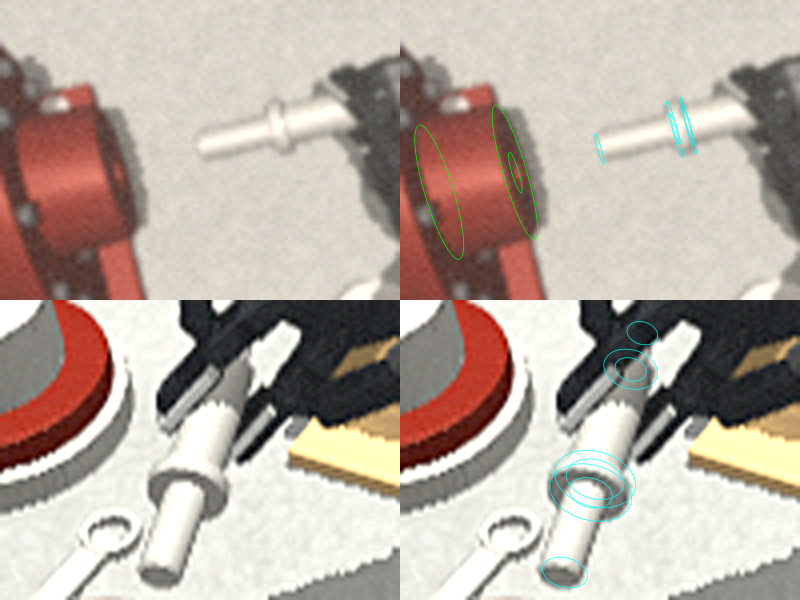

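Run:
```python
from ov import *
f=grab_frame('side');s=get_state()
df,cf=tool(b0,np.array([.961,.276,0]),PHI,TAU)
tip=s['position']-.019*df-SG*b0
im=crop(f,175,220,50,75,8,1.2);j=im.copy();shaft_ov(f,j,8,175,220,tip,b0,(255,255,0))
cv2.imwrite('pics/side2.png',np.hstack([im,j]))
```

```text
(no output)
```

View pics/side2.png

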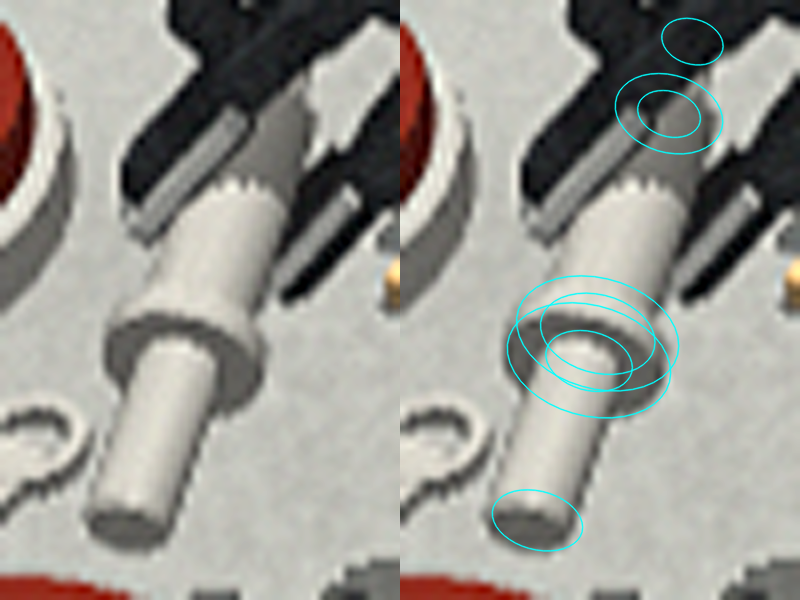

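Run:
```python
from ov import *
np.set_printoptions(precision=4,suppress=True)
f=grab_frame('side');t=grab_frame('top');s=get_state()
df,cf=tool(b0,np.array([.961,.276,0]),PHI,TAU)
tip=s['position']-.019*df-SG*b0
print('tip',tip,'side pred 0/.045',proj(f,tip),proj(f,tip+.045*b0),'seen 190.1,285.5 197.4,265.3','top pred',proj(t,tip),proj(t,tip+.049*b0))
# nose and grip centreline rows in top image: bright columns
g=t['img'].astype(float).sum(2)
im=crop(t,190,160,80,45,10,1.2);j=im[:, :].copy();B=np.array([.595,.1665,.17])
overlay(t,j,10,190,160,B,b0,(0,255,0))
for S in(0,.045,.053):
    pass
shaft_ov(t,j,10,190,160,tip,b0,(255,255,0))
cv2.imwrite('pics/top2.png',np.vstack([im[:300],j[:300]]))
```

```text
tip [0.6074 0.1198 0.1708] side pred 0/.045 [191.7562 284.7338] [198.1982 264.7942] seen 190.1,285.5 197.4,265.3 top pred [229.214  186.8001] [249.7227 181.4019]
```

View pics/top2.png

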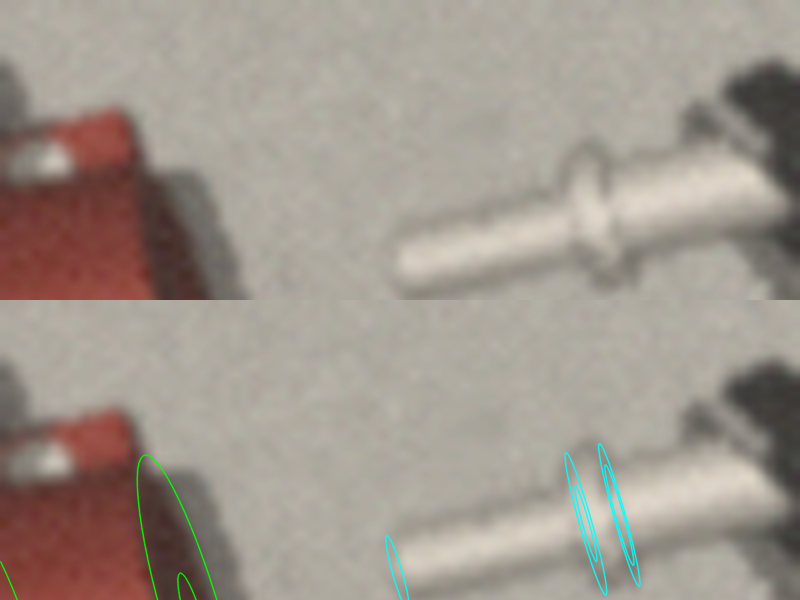

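The top zoom shows the nose at crop (400,262) and the collar at (600,212). Both sit about 0.7 px above the model, which puts the shaft about 1.5 mm towards +x. The side view agrees and adds about 1.5 mm low. I'll correct for both and move to 3 cm.

Run:
```python
from ov import *
np.set_printoptions(precision=4,suppress=True)
e=np.array([.961,.276,0]);df,cf=tool(b0,e,PHI,TAU)
B=np.array([.5935,.167,.17]);sh=.0015*e-np.array([0,0,.0015])
T=B+(.03+SG)*b0+.019*df-sh
move_l(T,velocity=.05);sleep(.5)
s=get_state();print(s['position']-T,s['contact_force'],s['finger_gap']*.085,s['clock'],R.from_rotvec(s['eef_rot']).as_matrix().T@np.c_[cf,df])
t=grab_frame('top');f=grab_frame('side')
tip=s['position']-.019*df-SG*b0+sh
j=crop(t,180,150,100,75,4,1.3);k=j.copy();overlay(t,k,4,180,150,B,b0,(0,255,0));shaft_ov(t,k,4,180,150,tip,b0,(255,255,0))
i=crop(f,160,210,100,75,4,1.2);shaft_ov(f,i,4,160,210,tip,b0,(255,255,0))
cv2.imwrite('pics/last.png',np.vstack([np.hstack([j,k]),np.hstack([i,cv2.resize(f['img'][:,:,::-1],(400,300))])]))
```

```text
[ 0.     -0.0001 -0.    ] [-0.1877  0.187  -5.5633] 0.02188861913270427 11.6417 [[ 0.0002  0.0001]
 [ 0.9998 -0.    ]
 [ 0.      0.9999]]
```

View pics/last.png

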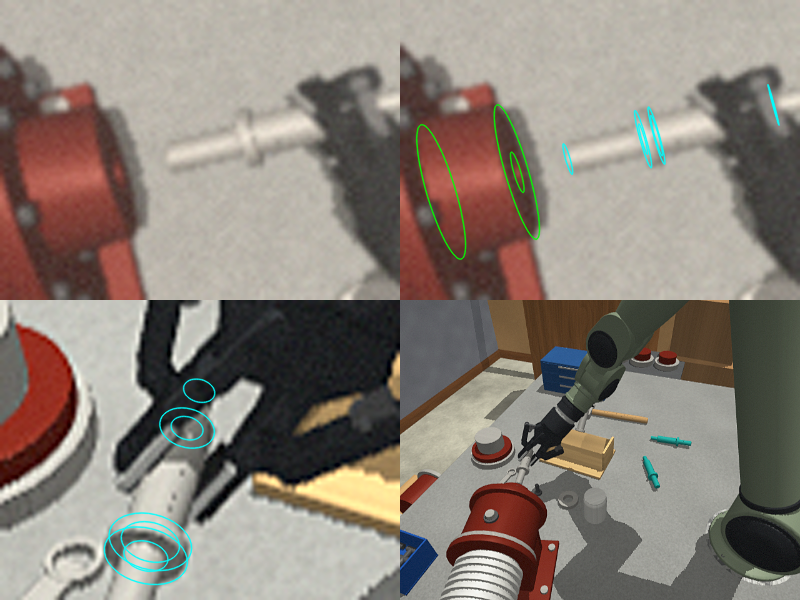

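The final top view shows the nose tip at crop (168,159). The shaft axis, extended, passes through the bore centre at (117,172), and the tip is about 3 cm short. The arm is still and touching nothing, so I'm handing in.

```bash
python3 -c "
from cell import *
print(sign_off())"
```

```text
the job is handed in; nothing more can be done
None
```

The job is handed in with the gripper holding the stepped shaft level and still, in line with the gearbox bore by my camera checks to about 2 mm, nose tip about 3 cm short of the mouth, at about 12 s of the 45 s allowed.

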